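# Fetch the capacitor from under the instrument stand

### The job

A capacitor has rolled under the low instrument stand, where no hand fits, and the bottle with the screw cap is in the way. Stand the bottle upright in the free half of the spill tray, beside the beaker; then slide the scoop in under the lip of the stand until the capacitor has rolled over its front edge into the pan, and draw the scoop out again so that it lies flat on the bench, clear in front of the stand, with the capacitor in it. Do not tip the bottle and leave the other things where they are.

Things in the scene. Friction and masses are not known exactly. Their poses are not given: they have to be found in the camera images.
- stand: Grey sheet-steel bench stand, fixed, 120 (x) x 154 (y) x 80 (z) mm plus 15 mm wide, 3 mm high foot flanges outside along both sides; a multimeter lies on it, up to 47 mm above the deck. Origin: centre of its underside. The bay under it is open toward its own -x; the scoop goes in along its own +x. Bay 148 mm wide between the side walls (own y = -74 to +74).
- stand_lip (a point): Point on the bench below the middle of the stand's front lip (own x = -60); axes as the stand's. The lip's lower edge is 66 mm above the bench.
- stand_back (a point): Point on the bench below the middle of the inner face of the stand's back panel (own x = +52). The panel ends 14 mm above the bench: the scoop's 6 mm high front edge can pass below it, the capacitor cannot. The scoop's side walls meet the panel when its edge is about 28 mm past this point; 12 mm past it is enough.
- scoop: Loose sheet-aluminium scoop with black handle, 245 mm long, 0.25 kg, flat on the bench. Origin: underside of the pan, at its middle. Pan 100 (x) x 126 (y) mm outside; front edge at own x = +50, rear wall 36 mm high at x = -50, side walls 10 mm high near the front, 36 mm at the back. The handle points to own -x. It slides on the bench and need not be lifted.
- scoop_grip (a point): Point in the handle where to grip it across from above: own x = -150, 30 mm above the scoop's underside; axes as the scoop's. The handle runs from own x = -70 to -195, is 22 mm wide (y), its underside 19 mm and its top 37 mm above the bench.
- scoop_edge (a point): Middle of the scoop's front edge, on its underside (own x = +50). A ramp rises from the edge over 13 mm to a ridge 6 mm high; behind it the floor drops to 2 mm, which keeps a round part in.
- capacitor: Loose grey screw-terminal capacitor, a cylinder 51 mm in diameter and 82 mm long (88 with its two terminals), about 0.2 kg, lying on its side under the stand and free to roll. Origin: its centre, 25.5 mm above what it lies on; own y is its long axis (start: roughly parallel to the stand's y, within half a radian).
- bottle: Loose clear laboratory bottle of pale liquid with a blue screw cap, closed, about 0.36 kg, 70 mm in diameter and 147 mm high, standing in front of the bay of the stand. Origin: centre of its underside, z up.
- bottle_cap (a point): Middle of the bottle's cap, 135 mm above its underside; the cap is 50 mm in diameter, from 116 to 147 mm high, and can be gripped from above in any direction.
- spill_tray: Grey plastic spill tray, fixed, 120 (x) x 200 (y) mm, walls 4 mm thick and 20 mm high, floor 4 mm above the bench. Origin: centre of its underside. A beaker with pipettes, 72 mm wide and 101 mm high (pipettes inside it), fixed, fills its own +y half (centre at y = +52); the other half is free.
- tray_place (a point): Middle of the free half of the tray, on its floor (tray's own y = -45); the bottle's underside belongs here, with about 20 mm to spare each way.
- caliper: Bystander: slide caliper, 215 x 58 x 14 mm, lying near the front edge of the bench. Origin: centre of its underside.
- solder_reel: Bystander: reel of solder standing flat, 56 mm across, 36 mm high, behind the tray and the stand. Origin: centre of its underside.
- wash_bottle: Bystander: squeeze bottle with a bent jet, 62 mm wide, 183 mm high, to the left. Origin: centre of its underside.
- tape: Bystander: small roll of black tape lying flat, 55 mm across, 19 mm high, to the left. Origin: centre of its underside.

How it is judged:
By the outcome, as a careful person would: the job done as asked, in the order asked, and still so for the second after the job is handed in, with the robot touching nothing.
It also fails if it takes over 72 s, if anything falls off the work surface, if the arm or the gripper's body presses on something with over 40 N, if the wrist force passes 120 N, or if a joint passes its speed limit or range.

### The arm

A 6-joint arm with a two-finger parallel gripper is mounted at the origin on a cart in front of the work surface, level with it; the furniture and walls round the work are solid. World frame = base frame: x ahead of the robot, y to its left, z up, the work surface at z = 0. Lengths are in mm, angles in rad, forces in N, time in s.
With the tool pointing down it reaches from about 275 to 850 mm from the base axis. Payload 5.2 kg.
Tool frame: the origin (TCP) lies at the very end of the fingers, on their centre line; the grasp point (between the pads) lies behind it (r.pinch_z is the z of the grasp point in the tool frame, in mm); z points along the fingers, y is the line along which they close (so a half turn about z gives the same grasp; the last joint's range is limited). The gripper opens to 85 mm and grips with 20 to 120 N. Pads are 22 mm wide; open, the fingers measure 114 mm over their backs; the gripper's body (76 mm by 85 mm) begins 54 mm behind the grasp point. The pads swing forward as they close: fully open they stand 13 mm farther back than shut.
Start: joints at [-1.375, 0.259, 1.535, -0, 1.348, -0.203], TCP at [213.593, -506.836, 231.31] pointing down, gripper open.
Joint ranges: [-3.14, 3.14], [-0.91, 2.08], [0.19, 2.58], [-1.22, 4.36], [0.22, 2.71], [-3.12, 3.12]. Speed limits (rad/s): [2.57, 2.57, 3.14, 3.14, 3.14, 3.14].

### API

Orientations are given as a unit quaternion [x, y, z, w].
In Python, from station import r gives the robot as it stands.
- The arm moves only by the shell command python3 nudge.py, which reads ROWS from standard input. ROWS is one flat JSON list of numbers that holds 1 to 5 rows one after another, with no inner brackets; each row has 5 numbers: the finger opening in mm, then dx, dy, dz in mm, then a turn about the tool's z in rad; each row is the pose to reach, as a shift and turn from the pose commanded when the command began, along the tool's axes at that moment; what a row does not reach only later rows make up. A row lasts 1/10 s, in which the tool goes at most 50 mm and 0.15 rad, less where a joint would pass 70% of its speed; a pose out of reach is approached as far as the arm can. The fingers move at their own pace and stop on an object; the grip force is fixed at half the most. Time passes only in rows, so rows that do not move let the fingers close. It prints the time, the measured TCP pose, the force, the opening and the grip force at its end. Input that does not fit is refused with a message, and nothing moves.
- r.get_obs(): the state, without advancing time (a new reading comes with each control period).
- r.get_image(name): name is "side" or "top" or "wrist"; returns the picture (480x640x3 uint8, red, green, blue); there is no depth.
- r.calibration(name): a dict with "fov_y" (degrees; the focal length in pixels is half the picture's height over the tangent of half this angle, whatever the lens; pixels are square), "cx", "cy" (the principal point, pixels), "camera_from_world" (4x4, takes a point from world to camera coordinates). Camera axes: x right, y up, looking along -z (the intrinsics and any distortion apply to the point x, -y, -z); pixel columns grow to the right and rows downward; lengths in mm; the calibration is good to about 2 mm. A picture is of the moment at which its call begins: read the wrist's pose just before it. calibration takes no time and is no camera call; for the wrist camera it gives the pose at the moment of the call.
- r.finish_job(): hands the job in; it is judged then, once.
The state is a dict: "time_s": time; "joints": joint angles; "qd": joint speeds; "joint_torque": joint torques, N m; "position": TCP position; "tcp_rot": TCP orientation; "contact_force": force on the tool from outside, world axes, zero at the start; "moment": the same for the moment, N m; "grip_width": finger opening in mm; "gripper_force": force on a finger pad.
Only numpy, scipy, OpenCV 4.12 (cv2) and the standard library are available. Lean on these libraries where they do the work, as an engineer would, in place of code of your own. Each camera call takes 0.05 s, during which the arm holds its last target. There are 200 camera calls.

## Working session

There is one attempt and no reset: what is moved stays moved. The work goes in short steps, Python scripts to look and compute and a shell command to move; the robot and the scene stay as the last step left them, time stands still between calls to the robot, and variables do not carry over. Pictures are saved under pics/ and viewed, at most 10 in all, crops included, and the job is handed in when it is done.

```bash
ls; mkdir -p pics; python3 - <<'E'
from station import r
import cv2,numpy as np
o=r.get_obs();print(o['time_s'],o['position'],o['tcp_rot'],r.pinch_z)
for n in ['side','top']:
    cv2.imwrite(f'pics/{n}0.png',r.get_image(n)[:,:,::-1]); c=r.calibration(n);print(n,{k:(np.round(v,3).tolist() if k=='camera_from_world' else v) for k,v in c.items()})
E
```

```text
nudge.py
pics
station.py
0.0 [ 213.48692812 -506.33319142  230.49963444] [ 9.80184894e-01  1.98082833e-01  9.83982424e-06 -8.74342213e-04] -18.700000000000003
side {'fov_y': 47.10061438147473, 'cx': 321.5879769194146, 'cy': 238.71581144635695, 'camera_from_world': [[-0.998, 0.053, -0.024, 530.866], [-0.05, -0.568, 0.822, -9.926], [0.03, 0.821, 0.569, -1382.26], [0.0, 0.0, 0.0, 1.0]]}
top {'fov_y': 45.630335854535446, 'cx': 327.71941136780794, 'cy': 239.3131769468837, 'camera_from_world': [[-0.024, -1.0, -0.014, 123.887], [0.994, -0.026, 0.109, -515.234], [-0.109, -0.011, 0.994, -1656.561], [0.0, 0.0, 0.0, 1.0]]}
```

View pics/side0.png

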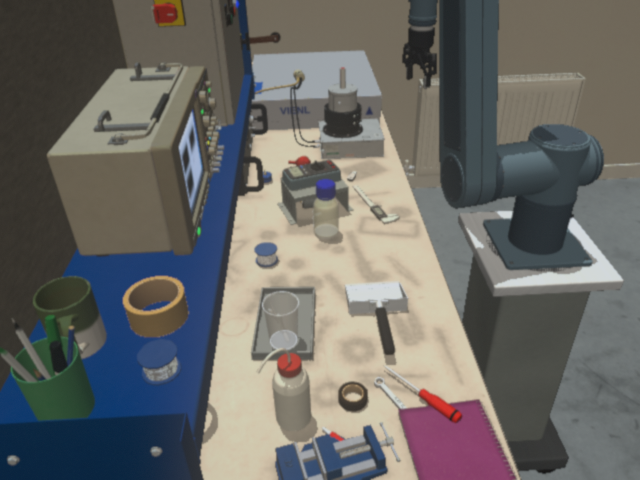

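View pics/top0.png

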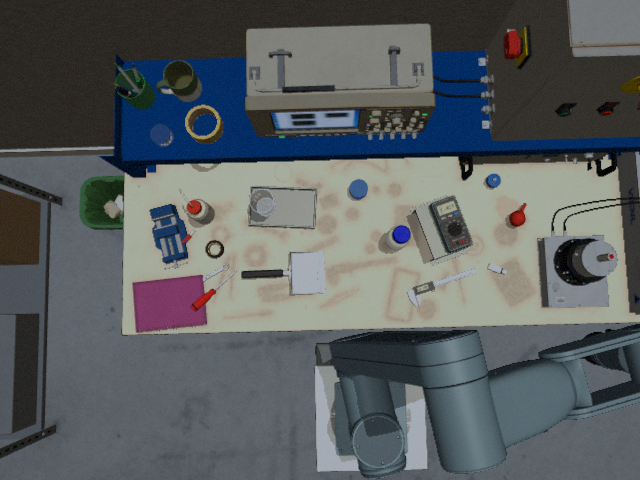

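The top picture shows the bottle cap at (401,234), the stand at about (441,230) opening to the left, the scoop pan at (307,273) with its handle to the left, and the tray at (282,207) with its right half free. I'll enlarge both views.

```bash
python3 - <<'E'
import cv2
a=cv2.imread('pics/top0.png')[175:315,235:495];cv2.imwrite('pics/topc.png',cv2.resize(a,None,fx=3,fy=3,interpolation=cv2.INTER_CUBIC))
a=cv2.imread('pics/side0.png')[155:365,240:440];cv2.imwrite('pics/sidec.png',cv2.resize(a,None,fx=2.8,fy=2.8,interpolation=cv2.INTER_CUBIC))
E
```

```text
(no output)
```

View pics/topc.png

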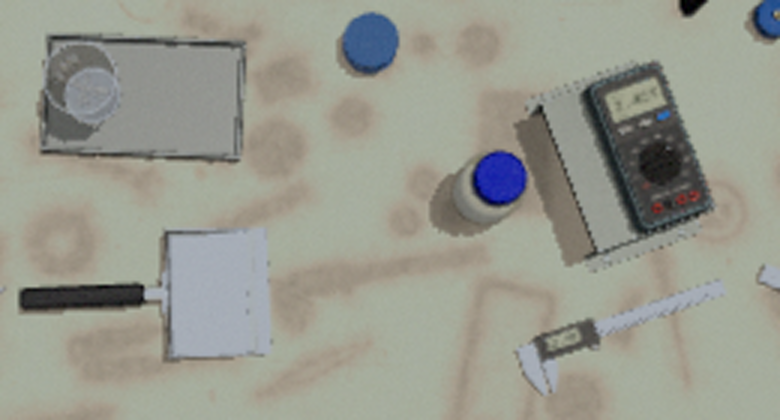

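View pics/sidec.png

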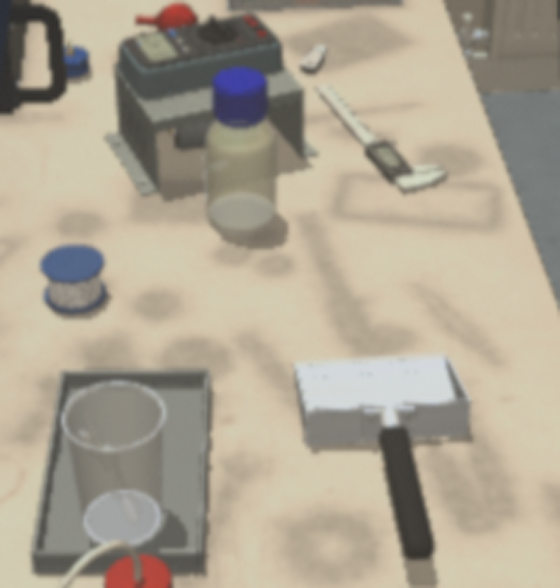

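The top crop shows the cap centre at (500,177), lip corners at (540,107)/(596,258), and the scoop with its handle running (20,298)–(143,294) and front edge at (267,228)–(270,354). The tray corners are at (47,37), (245,42), (241,160) and (40,152). The side crop shows the cap at (240,97), the bottle base at (242,215), the dark capacitor at (190,133), and the scoop handle from (393,430) to (418,550).

```bash
cat > h.py <<'E'
import numpy as np
from station import r
def ray(n,u,v,c=None):
    c=c or r.calibration(n);M=np.array(c['camera_from_world']);f=240/np.tan(np.radians(c['fov_y'])/2)
    R=M[:3,:3];o=-R.T@M[:3,3];d=R.T@np.array([(u-c['cx'])/f,-(v-c['cy'])/f,-1]);return o,d/np.linalg.norm(d)
def onz(n,u,v,z,c=None):
    o,d=ray(n,u,v,c);return o+d*(z-o[2])/d[2]
def tri(*rs):
    A=sum(np.eye(3)-np.outer(d,d) for o,d in rs);b=sum((np.eye(3)-np.outer(d,d))@o for o,d in rs);p=np.linalg.solve(A,b)
    return p,max(np.linalg.norm(np.cross(p-o,d)) for o,d in rs)
T=lambda x,y:('top',235+(x-1)/3,175+(y-1)/3)
S=lambda x,y:('side',240+(x-.9)/2.8,155+(y-.9)/2.8)
def tool(p):
    "world target for TCP -> tool-axis shift"
    from scipy.spatial.transform import Rotation as Ro
    o=r.get_obs();return Ro.from_quat(o['tcp_rot']).inv().apply(np.array(p)-o['position'])
E
python3 - <<'E'
from h import *
np.set_printoptions(precision=1,suppress=True)
pairs={'captop':((500,177),(240,82)),'lip+':((540,107),(160,127)),'lip-':((596,258),(303,95)),
'tray-+':((245,42),(62,373)),'tray--':((241,160),(210,372)),'tray+-':((40,152),(205,572)),'tray++':((47,37),(35,570)),
'hend':((20,298),(418,543)),'hstart':((143,294),(393,432)),'rear+x':((166,231),(303,405)),'rear-x':((168,357),(469,400)),'edge+':((267,228),(297,363)),'edge-':((270,354),(450,358))}
z={'captop':147,'lip+':80,'lip-':80,'hend':37,'hstart':37,'rear+x':36,'rear-x':36,'edge+':5,'edge-':5}
for k,(a,b) in pairs.items(): print(k,*tri(ray(*T(*a)),ray(*S(*b))),'top@z',onz(*T(*a),z.get(k,20)),'side@z',onz(*S(*b),z.get(k,20)))
print('bottle base side',onz(*S(242,215),0),'cap mid',onz(*S(240,97),131))
E
```

```text
captop [515.  -93.  143.8] 0.9688153949083487 top@z [515.5 -92.8 147. ] side@z [514.3 -86.9 147. ]
lip+ [ 589.2 -142.5   72.7] 1.8562410279286345 top@z [ 589.9 -141.6   80. ] side@z [ 587.2 -129.4   80. ]
lip- [ 446.6 -190.5   71.5] 2.3283302973700306 top@z [ 443.7 -188.7   80. ] side@z [ 450.2 -176.4   80. ]
tray-+ [673.5 141.5  16.3] 0.15222169787997886 top@z [672.9 141.4  20. ] side@z [672.9 146.1  20. ]
tray-- [554.8 148.2  14.7] 0.06364934853861239 top@z [554.1 148.   20. ] side@z [555.  154.5  20. ]
tray+- [568.5 350.5   3.1] 1.1179751837938943 top@z [567.3 347.8  20. ] side@z [567.5 366.6  20. ]
tray++ [686.2 341.9   5.2] 0.2441110396137095 top@z [683.4 339.7  20. ] side@z [683.9 356.   20. ]
hend [421.9 366.2  36.1] 0.11329559358873595 top@z [421.8 366.1  37. ] side@z [422.2 367.   37. ]
hstart [422.5 246.7  29.6] 0.5251114026292427 top@z [422.6 245.9  37. ] side@z [423.4 254.9  37. ]
rear+x [485.3 222.   38.8] 1.7706103606105852 top@z [483.8 222.5  36. ] side@z [486.7 218.3  36. ]
rear-x [360.9 222.7  35.9] 0.031505810829234225 top@z [360.9 222.7  36. ] side@z [361.  222.7  36. ]
edge+ [485.1 124.6   0.3] 2.320678430257521 top@z [487.  124.1   5. ] side@z [483.4 130.8   5. ]
edge- [359.3 124.9  -2.6] 2.8273515726380762 top@z [361.9 124.1   5. ] side@z [358.5 134.7   5. ]
bottle base side [514.8 -96.1   0. ] cap mid [514.5 -88.6 131. ]
```

```bash
cat > go.py <<'E'
import sys
from h import *
from scipy.spatial.transform import Rotation as Ro
# go.py x y z yaw : remaining shift in tool axes and turn about tool z
p=list(map(float,sys.argv[1:4]));yaw=float(sys.argv[4]);o=r.get_obs()
R=Ro.from_quat(o['tcp_rot']).as_matrix();y=np.arctan2(R[1,0],R[0,0])
print('REMAIN',np.round(tool(p),1),'turn',round(-(yaw-y),3),'tilt z',np.round(R[:2,2],3),'at',np.round(o['position'],1),'F',np.round(o['contact_force'],1),'w',round(float(o['grip_width']),1),'t',o['time_s'],'j',np.round(o['joints'],2))
E
echo '[85,438,-264,0,-1.17,85,438,-264,0,-1.17,85,438,-264,0,-1.17,85,438,-264,0,-1.17,85,438,-264,0,-1.17]' | python3 nudge.py; python3 go.py 515 -93 230 1.571
```

```text
time_s: 0.6
position: [361.4, -302.9, 231.0]
tcp_rot: [0.838, 0.546, 0.0, -0.0]
contact_force: [1.0, -0.7, 1.2]
grip_width: 84.7
gripper_force: 0.0
REMAIN [254.1  55.6   1.1] turn -0.417 tilt z [-0.  0.] at [ 361.4 -302.9  231. ] F [ 1.  -0.7  1.2] w 84.7 t 0.6 j [-0.93  0.12  1.71  0.    1.31 -0.52]
```

```bash
echo '[85,254,56,0,-0.42,85,254,56,0,-0.42,85,254,56,0,-0.42,85,254,56,0,-0.42,85,254,56,0,-0.42]' | python3 nudge.py >/dev/null; echo '[85,0,0,0,0,85,0,0,0,0]' | python3 nudge.py ; python3 go.py 515 -93 230 1.571
python3 - <<'E'
from h import *
import cv2
c=r.calibration('wrist');cv2.imwrite('pics/w1.png',r.get_image('wrist')[:,:,::-1])
M=np.array(c['camera_from_world']);f=240/np.tan(np.radians(c['fov_y'])/2)
for p in [(515,-93,147),(589.9,-141.6,80),(443.7,-188.7,80)]:
    q=M@[*p,1];print(p,c['cx']+f*q[0]/-q[2],c['cy']+f*q[1]/q[2])
E
```

```text
time_s: 1.3
position: [509.9, -102.8, 230.7]
tcp_rot: [0.707, 0.708, -0.0, -0.001]
contact_force: [1.0, 1.0, -0.4]
grip_width: 85.3
gripper_force: 0.0
REMAIN [9.8 5.1 0.7] turn 0.001 tilt z [-0.001  0.   ] at [ 509.9 -102.8  230.7] F [ 1.   1.  -0.4] w 85.3 t 1.3 j [-0.41  0.21  1.6  -0.    1.33 -0.41]
(515, -93, 147) 323.7438884849383 231.28613419112395
(589.9, -141.6, 80) 413.1681360292415 268.58844554595566
(443.7, -188.7, 80) 237.95361527115068 320.3759672858696
```

View pics/w1.png

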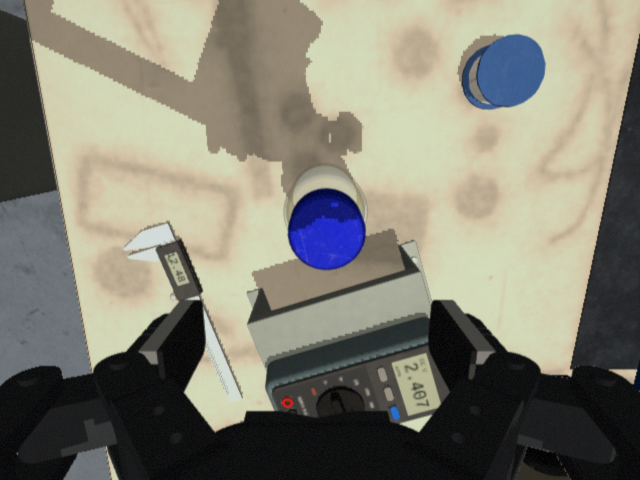

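The wrist view shows the cap at (327,229), within 2 mm of the prediction, and the lip corners at about (411,273) and (248,323). I'll now descend on the cap.

```bash
echo '[85,11,6.5,0,0,85,11,6.5,40,0,85,11,6.5,80,0,85,11,6.5,112,0,85,11,6.5,112,0]' | python3 nudge.py >/dev/null; echo '[85,0,0,0,0,85,0,0,0,0]' | python3 nudge.py; python3 go.py 516.5 -92 118 1.571
python3 - <<'E'
import cv2
a=cv2.imread('pics/w1.png')[200:360,220:440];cv2.imwrite('pics/w1c.png',cv2.resize(a,None,fx=3.5,fy=3.5,interpolation=cv2.INTER_CUBIC))
E
```

```text
time_s: 2.05
position: [517.8, -94.1, 121.4]
tcp_rot: [0.708, 0.706, 0.001, 0.002]
contact_force: [1.2, -0.3, 0.2]
grip_width: 85.3
gripper_force: 0.0
REMAIN [ 2.1 -1.3  3.4] turn -0.003 tilt z [ 0.003 -0.001] at [517.8 -94.1 121.4] F [ 1.2 -0.3  0.2] w 85.3 t 2.05 j [-0.39  0.32  1.75  0.    1.08 -0.39]
```

View pics/w1c.png

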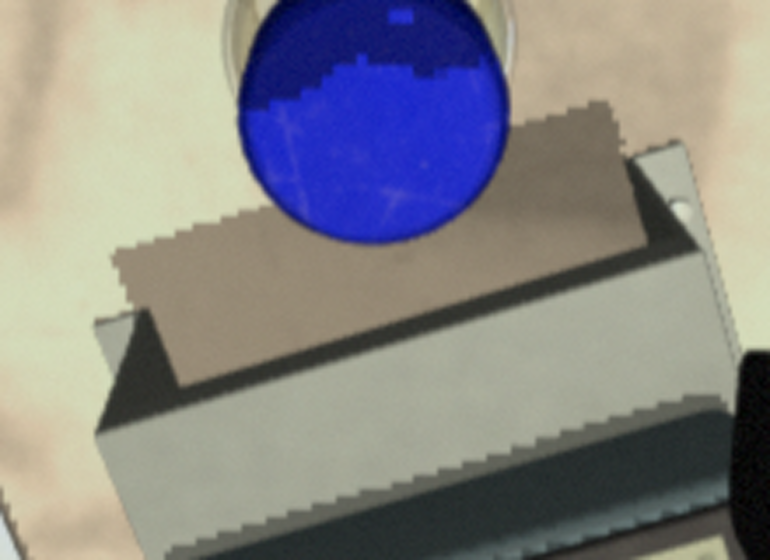

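```bash
echo '[85,2,-1,2,0,85,2,-1,2,0,40,2,-1,2,0,40,2,-1,2,0,40,2,-1,2,0]' | python3 nudge.py >/dev/null; echo '[40,0,0,0,0,40,0,0,0,0,40,0,0,0,0,40,0,0,0,0]' | python3 nudge.py;
```

```text
time_s: 2.95
position: [516.1, -91.3, 118.0]
tcp_rot: [0.708, 0.706, 0.0, 0.001]
contact_force: [0.4, 0.8, 6.1]
grip_width: 46.5
gripper_force: 62.2
```

```bash
echo '[40,0,0,-20,0,40,0,0,-45,0,40,0,0,-70,0,40,0,0,-70,0,40,0,0,-70,0]' | python3 nudge.py ; echo '[40,30,10,0,0,40,65,22,0,0,40,100,34,0,0,40,135,46,0,0,40,170,58,0,0]' | python3 nudge.py >/dev/null; echo '[40,30,10,0,0,40,60,20,0,0,40,90,31,0,0,40,110,39,0,0,40,120,43,0,0]' | python3 nudge.py >/dev/null;echo '[40,0,0,0,0,40,0,0,0,0,40,0,0,0,0,40,0,0,0,0]' | python3 nudge.py; python3 go.py 617 199.3 122 1.571
```

```text
time_s: 3.45
position: [515.0, -90.9, 186.5]
tcp_rot: [0.708, 0.706, -0.0, -0.0]
contact_force: [-1.3, -0.5, -3.1]
grip_width: 47.0
gripper_force: 63.0
time_s: 4.85
position: [616.8, 197.5, 187.4]
tcp_rot: [0.708, 0.706, -0.0, 0.0]
contact_force: [1.0, -0.4, -3.0]
grip_width: 46.5
gripper_force: 63.0
REMAIN [ 1.8  0.2 65.4] turn -0.004 tilt z [-0. -0.] at [616.8 197.5 187.4] F [ 1.  -0.4 -3. ] w 46.5 t 4.85 j [ 0.14  0.46  1.35 -0.    1.33  0.14]
```

```bash
echo '[40,1,0,25,0,40,1,0,50,0,40,1,0,58,0,40,1,0,62,0,40,1,0,64,0]' | python3 nudge.py ;echo '[40,0,0,0,0,40,0,0,1,0,40,0,0,1,0]' | python3 nudge.py; python3 go.py 617 199.3 122 1.571
```

```text
time_s: 5.35
position: [617.5, 199.4, 123.9]
tcp_rot: [0.708, 0.706, 0.0, 0.0]
contact_force: [0.4, 0.8, -1.9]
grip_width: 47.1
gripper_force: 63.0
time_s: 5.65
position: [617.4, 199.8, 123.1]
tcp_rot: [0.708, 0.706, 0.001, 0.0]
contact_force: [0.0, 0.4, -2.8]
grip_width: 46.7
gripper_force: 63.0
REMAIN [-0.5 -0.4  1.1] turn -0.002 tilt z [0.001 0.   ] at [617.4 199.8 123.1] F [ 0.   0.4 -2.8] w 46.7 t 5.65 j [0.14 0.52 1.42 0.   1.2  0.14]
```

```bash
echo '[40,0,0,0.5,0,40,0,0,1,0,40,0,0,1.5,0,40,0,0,1.5,0,40,0,0,1.5,0]' | python3 nudge.py;echo '[40,0,0,0.5,0,40,0,0,1,0,40,0,0,1,0,40,0,0,1,0]' | python3 nudge.py
```

```text
time_s: 6.15
position: [617.4, 199.8, 122.1]
tcp_rot: [0.708, 0.706, 0.001, 0.0]
contact_force: [-2.1, 0.0, 5.6]
grip_width: 47.1
gripper_force: 63.7
time_s: 6.55
position: [617.5, 199.8, 122.0]
tcp_rot: [0.708, 0.706, 0.001, 0.001]
contact_force: [-2.9, -1.3, 10.3]
grip_width: 46.8
gripper_force: 64.1
```

```bash
echo '[85,0,0,0,0,85,0,0,0,0,85,0,0,0,0,85,0,0,0,0,85,0,0,0,0]' | python3 nudge.py;echo '[85,0,0,-20,0,85,0,0,-60,0,85,0,0,-100,0,85,0,0,-100,0,85,0,0,-100,0]' | python3 nudge.py; python3 go.py 422.2 324 12 1.56
```

```text
time_s: 7.05
position: [617.0, 199.7, 119.5]
tcp_rot: [0.708, 0.706, -0.0, -0.0]
contact_force: [-0.9, 1.1, -0.4]
grip_width: 85.0
gripper_force: 0.0
time_s: 7.55
position: [617.6, 199.8, 221.1]
tcp_rot: [0.708, 0.706, 0.001, 0.001]
contact_force: [-0.5, 0.6, -0.6]
grip_width: 85.1
gripper_force: 0.0
REMAIN [ 123.7 -196.2  208.6] turn 0.009 tilt z [0.003 0.   ] at [617.6 199.8 221.1] F [-0.5  0.6 -0.6] w 85.1 t 7.55 j [0.14 0.44 1.29 0.   1.4  0.14]
```

```bash
echo '[70,26,-42,0,0,70,52,-84,0,0,70,78,-126,25,0,70,104,-168,50,0,70,124,-196,70,0]' | python3 nudge.py >/dev/null;echo '[70,0,0,0,0,70,0,0,0,0,70,0,0,0,0]' | python3 nudge.py; python3 go.py 422.2 324 12 1.56
python3 - <<'E'
from h import *
import cv2
s=r.get_image('side');t=r.get_image('top');c=r.calibration('wrist');w=r.get_image('wrist')
cv2.imwrite('pics/side2.png',s[:,:,::-1]);cv2.imwrite('pics/top2.png',t[:,:,::-1]);cv2.imwrite('pics/w2.png',w[:,:,::-1]);import pickle;pickle.dump(c,open('w2.pkl','wb'))
a=cv2.resize(s[155:235,265:365],None,fx=4,fy=4,interpolation=cv2.INTER_CUBIC)
b=cv2.resize(t[180:260,400:500],None,fx=4,fy=4,interpolation=cv2.INTER_CUBIC)
wz=cv2.resize(w,(400,300));tz=cv2.resize(t[175:295,235:395],(400,300),interpolation=cv2.INTER_CUBIC)
z=np.zeros((600,800,3),np.uint8);z[:320-20,:400]=a[:300];z[:300,400:]=b[:300];z[300:,:400]=wz;z[300:,400:]=tz
cv2.imwrite('pics/mix.png',z[:,:,::-1])
E
```

```text
time_s: 8.35
position: [422.3, 323.6, 149.8]
tcp_rot: [0.708, 0.706, -0.0, 0.0]
contact_force: [-0.4, -0.8, -0.1]
grip_width: 70.1
gripper_force: 0.0
REMAIN [ 5.000e-01 -1.000e-01  1.378e+02] turn 0.009 tilt z [ 0. -0.] at [422.3 323.6 149.8] F [-0.4 -0.8 -0.1] w 70.1 t 8.35 j [ 0.44  0.3   1.69 -0.    1.15  0.45]
```

View pics/mix.png

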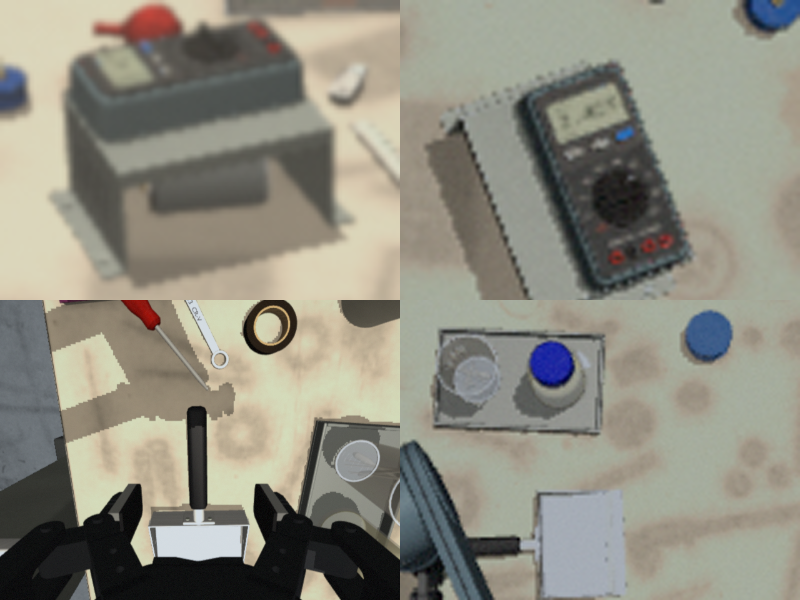

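The mixed view shows the bottle upright in the tray at (552,365). The capacitor lies inside the bay with its lower edge from (155,213) to (268,203) in the side panel, and the stand's front feet are at (120,277) and (333,233).

```bash
python3 - <<'E'
from h import *
np.set_printoptions(precision=1,suppress=True)
S4=lambda x,y:('side',265+(x-1.5)/4,155+(y-1.5)/4)
L=onz(*S4(120,277),0);Rr=onz(*S4(333,233),0);print('feet',L,Rr,np.linalg.norm(L-Rr))
lt=onz(*S4(120,178),66);rt=onz(*S4(333,128),66);print('lip lower',lt,rt)
a=onz(*S4(155,213),4.6);b=onz(*S4(268,203),4.6);print('cap bottom ends',a,b,np.linalg.norm(a-b))
m=np.array([516.8,-165.2,0]);X=np.array([.307,-.952,0]);Y=np.array([.952,.307,0])
for p in [L,Rr,a+[0,-14.5,0],b+[0,-14.5,0]]: print('own (from lip)',(p-m)@X,(p-m)@Y)
# wrist w1 check on deck front corners, scoop handle in w2
import pickle;c=pickle.load(open('w2.pkl','rb'))
for n,z in(((196,408),37),((197,500),37)): print('handle',onz('wrist',n[0]*1.6,(n[1]-300)*1.6,z,c))
E
```

```text
feet [ 596.8 -139.9    0. ] [ 449.4 -182.3    0. ] 153.38889876439592
lip lower [ 593.2 -158.4   66. ] [ 446.9 -211.9   66. ]
cap bottom ends [ 571.2 -212.4    4.6] [ 491.8 -218.5    4.6] 79.67411984366234
own (from lip) 0.5161863289282635 83.95580170350395
own (from lip) -4.393317242239441 -69.39693582715398
own (from lip) 75.46165995675145 32.86949458563339
own (from lip) 56.909670212647384 -44.637275920227054
handle [422.1 365.9  37. ]
handle [422.7 257.5  37. ]
```

```bash
echo '[70,-20,5,-40,0,70,-60,14,-80,0,70,-105,24,-80,0,70,-150,34,-80,0,70,-195,44,-80,0]' | python3 nudge.py >/dev/null;echo '[70,-45,10,0,0,70,-90,20,0,0,70,-135,30,0,0,70,-180,40,0,0,70,-215,49,0,0]' | python3 nudge.py >/dev/null; echo '[70,0,0,0,0,70,0,0,0,0,70,0,0,0,0,70,0,0,0,0,70,0,0,0,0]' | python3 nudge.py
python3 - <<'E'
from h import *
import cv2,pickle
c=r.calibration('wrist');w=r.get_image('wrist');pickle.dump(c,open('w3.pkl','wb'))
a=w[200:360,220:440]
M=np.array(c['camera_from_world']);f=240/np.tan(np.radians(c['fov_y'])/2)
for p in [(589.9,-141.6,80),(443.7,-188.7,80)]:
    q=M@[*p,1];print(p,c['cx']+f*q[0]/-q[2],c['cy']+f*q[1]/q[2])
cv2.imwrite('pics/w3.png',w[:,:,::-1]);cv2.imwrite('pics/w3c.png',cv2.resize(w[:,:,::-1][190:350,215:435],None,fx=3.5,fy=3.5,interpolation=cv2.INTER_CUBIC))
E
```

```text
time_s: 10.0
position: [513.7, -85.2, 230.3]
tcp_rot: [0.707, 0.707, 0.0, 0.0]
contact_force: [0.5, -0.4, 0.0]
grip_width: 70.0
gripper_force: 0.0
(589.9, -141.6, 80) 407.1436999529873 288.41413965505365
(443.7, -188.7, 80) 234.5771861365523 339.16131192569003
```

View pics/w3c.png

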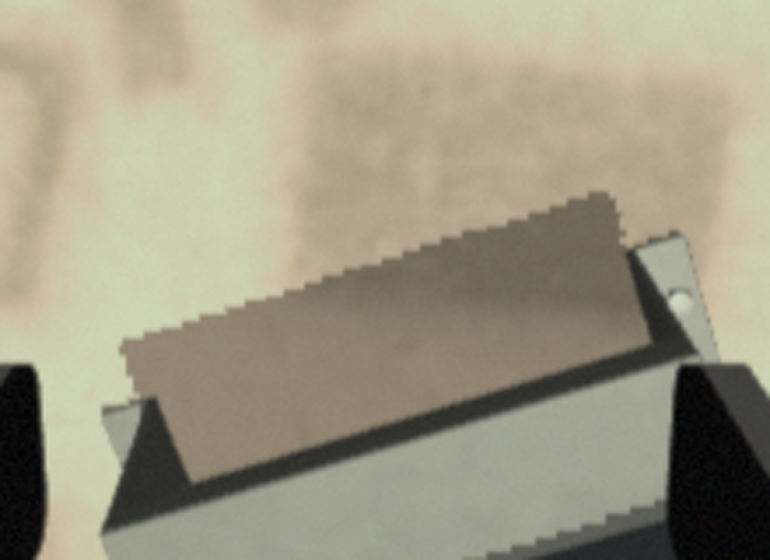

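The wrist crop shows the lip corners at (103,533) and (698,353), and the wall feet at (157,398) and (630,248).

```bash
python3 - <<'E'
from h import *
import pickle
np.set_printoptions(precision=1,suppress=True)
c=pickle.load(open('w3.pkl','rb'));g=lambda x,y,z:onz('wrist',215+(x-1.25)/3.5,190+(y-1.25)/3.5,z,c)
for n,z,A,B in(('deck',80,(103,533),(698,353)),('foot',0,(157,398),(630,248)),('flange outer',3,(103,410),(683,234))):
    p,q=g(*A,z),g(*B,z);print(n,p,q,'mid',(p+q)/2,'len',np.linalg.norm(p-q),'ang',np.arctan2(*(q-p)[[1,0]]))
for A,t in(((103,533),(596,258)),((698,353),(540,107))):
    print(tri(ray('wrist',215+(A[0]-1.25)/3.5,190+(A[1]-1.25)/3.5,c),ray(*T(*t))) if 0 else tri(ray('wrist',215+(A[0]-1.25)/3.5,190+(A[1]-1.25)/3.5,c),ray(*T(*t))))
E
```

```text
deck [ 451.8 -191.4   80. ] [ 595.8 -143.5   80. ] mid [ 523.8 -167.4   80. ] len 151.79144174714096 ang 0.32119695774974505
foot [ 453.7 -192.6    0. ] [ 595.7 -144.3   -0. ] mid [ 524.7 -168.4   -0. ] len 149.98483240452504 ang 0.3274830406173162
flange outer [ 437.6 -195.1    3. ] [ 610.3 -139.     3. ] mid [ 523.9 -167.1    3. ] len 181.62929848991016 ang 0.31414485446304674
(array([ 447.4, -191.9,   74.7]), np.float64(4.077717655397553))
(array([ 590.1, -138.9,   92.5]), np.float64(2.3447851608599324))
```

```bash
echo '[70,45,-10,0,0,70,90,-20,0,0,70,135,-30,0,0,70,180,-40,0,0,70,225,-50,0,0]' | python3 nudge.py >/dev/null;echo '[70,45,-10,0,0,70,90,-20,25,0,70,135,-30,60,0,70,170,-38,100,0,70,185,-41,130,0]' | python3 nudge.py >/dev/null; echo '[70,0,0,0,0,70,0,0,0,0,70,0,0,0,0]' | python3 nudge.py; python3 go.py 422.3 324 12 1.56
```

```text
time_s: 11.35
position: [424.7, 323.9, 101.6]
tcp_rot: [0.708, 0.706, 0.001, 0.001]
contact_force: [0.1, 1.0, -0.4]
grip_width: 69.9
gripper_force: 0.0
REMAIN [-0.  -2.6 89.6] turn 0.009 tilt z [0.003 0.001] at [424.7 323.9 101.6] F [ 0.1  1.  -0.4] w 69.9 t 11.35 j [ 0.44  0.35  1.75 -0.    1.04  0.44]
```

```bash
echo '[70,0,-2,30,0.01,70,0,-2,60,0.01,70,0,-2,80,0.01,70,0,-2,88,0.01,70,0,-2,88,0.01]' | python3 nudge.py >/dev/null; echo '[70,0,0,0,0,70,0,0,0,0,70,0,0,0,0]' | python3 nudge.py; python3 go.py 422.3 324 12 1.56
```

```text
time_s: 12.15
position: [422.5, 324.2, 13.3]
tcp_rot: [0.711, 0.703, 0.001, 0.0]
contact_force: [0.4, 0.2, -0.6]
grip_width: 69.8
gripper_force: 0.0
REMAIN [-0.2 -0.2  1.3] turn -0.001 tilt z [0.002 0.001] at [422.5 324.2  13.3] F [ 0.4  0.2 -0.6] w 69.8 t 12.15 j [ 0.44  0.47  1.83 -0.    0.84  0.46]
```

```bash
echo '[10,0,0,0,0,10,0,0,0,0,10,0,0,0,0,10,0,0,0,0,10,0,0,0,0]' | python3 nudge.py >/dev/null; echo '[10,0,0,0,0,10,0,0,0,0]' | python3 nudge.py; python3 go.py 422.3 324 12 1.56
```

```text
time_s: 12.85
position: [421.7, 323.9, 12.1]
tcp_rot: [0.711, 0.703, 0.0, -0.0]
contact_force: [-0.2, 0.9, 0.7]
grip_width: 20.6
gripper_force: 59.2
REMAIN [0.1 0.6 0.1] turn -0.001 tilt z [0. 0.] at [421.7 323.9  12.1] F [-0.2  0.9  0.7] w 20.6 t 12.85 j [0.45 0.48 1.83 0.   0.83 0.46]
```

```bash
echo '[10,-15,0,0,0,10,-40,0,0,0,10,-70,0,0,0,10,-100,0,0,0,10,-120,0,0,0]' | python3 nudge.py; echo '[10,-20,3,0,-0.06,10,-45,7,0,-0.12,10,-75,12,0,-0.19,10,-100,20,0,-0.26,10,-115,24,0,-0.31]' | python3 nudge.py; echo '[10,0,0,0,0,10,0,0,0,0,10,0,0,0,0]' | python3 nudge.py >/dev/null; python3 go.py 448.9 57.3 12 1.877
```

```text
time_s: 13.35
position: [419.5, 201.7, 12.0]
tcp_rot: [0.711, 0.703, -0.0, -0.0]
contact_force: [0.5, 1.6, 0.3]
grip_width: 21.0
gripper_force: 59.2
time_s: 13.85
position: [442.7, 86.3, 12.1]
tcp_rot: [0.594, 0.805, -0.0, 0.0]
contact_force: [-0.8, 0.2, 0.4]
grip_width: 21.1
gripper_force: 59.1
REMAIN [-32.1  -2.8  -0. ] turn -0.009 tilt z [-0.001 -0.   ] at [442.2  88.8  12. ] F [ 0.4 -0.8  0.9] w 20.9 t 14.15 j [-0.05  0.37  2.03 -0.    0.75 -0.35]
```

```bash
echo '[10,-15,-1,0,-0.009,10,-32,-3,0,-0.009,10,-32,-3,0,-0.009,10,-32,-3,0,-0.009]' | python3 nudge.py >/dev/null; python3 go.py 448.9 57.3 12 1.877
python3 - <<'E'
from h import *
import cv2
s=r.get_image('side')[:,:,::-1];t=r.get_image('top')[:,:,::-1]
a=cv2.resize(s[160:310,275:395],(400,500),interpolation=cv2.INTER_CUBIC)
b=cv2.resize(t[180:300,375:471],(400,500),interpolation=cv2.INTER_CUBIC)
cv2.imwrite('pics/mix2.png',np.hstack([a,b]))
def px(n,p):
    c=r.calibration(n);f=240/np.tan(np.radians(c['fov_y'])/2);q=np.array(c['camera_from_world'])@[*p,1];return np.array([c['cx']+f*q[0]/-q[2],c['cy']+f*q[1]/q[2]])
o=r.get_obs()['position'];X=np.array([.302,-.953,0]);Y=np.array([.953,.302,0])
for k in(-63,63):
    p=np.array([o[0],o[1],5])+200*X+k*Y;u=px('side',p);v=px('top',p);print(k,p,(u-[275,160])*400/120,(v-[375,180])*500/120+[400,0])
E
```

```text
REMAIN [-0.2 -0.3  0. ] turn 0.001 tilt z [-0.  0.] at [449.1  57.6  12. ] F [ 0.3 -0.9 -0.4] w 20.9 t 14.55 j [-0.12  0.37  2.02  0.    0.75 -0.43]
-63 [ 449.33355193 -151.80409039    5.        ] [246.52584115 190.90522906] [573.16808512 337.06687522]
63 [ 569.41155193 -113.75209039    5.        ] [100.10693608 223.96185783] [513.37348473 172.10478178]
```

View pics/mix2.png

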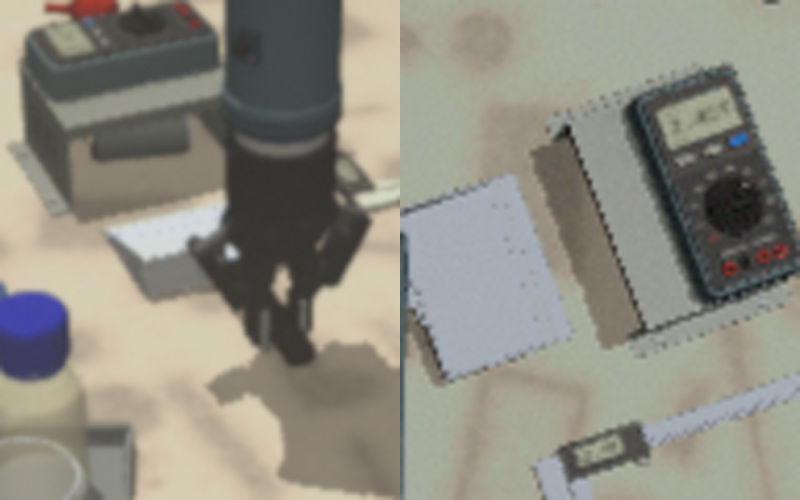

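The scoop edge is at (517,175)–(573,335) in the top panel and the deck's front edge at (568,128)–(643,330). I'll compare the two within the same camera.

```bash
python3 - <<'E'
from h import *
np.set_printoptions(precision=2,suppress=True)
g=lambda x,y,z:onz('top',375+(x-400-1.6)*.24,180+(y-1.6)*.24,z)
a,b=g(568,128,80),g(643,330,80);c,d=g(517,175,5),g(573,335,5)
print(a,b,c,d)
X=np.array([.3117,-.9502,0]);Y=np.array([.9502,.3117,0])
for m in((a+b)/2,np.array([524,-167.5,0])): print('edge mid rel lip',((c+d)/2-m)@X,((c+d)/2-m)@Y)
for p,q in((a,b),(c,d)): print('ang',np.arctan2(*(p-q)[[1,0]]),np.linalg.norm(p-q))
E
```

```text
[ 589.86 -142.39   80.  ] [ 448.97 -187.78   80.  ] [ 568.43 -115.17    5.  ] [ 451.99 -150.65    5.  ]
edge mid rel lip -33.4367200195442 1.28181081054408
edge mid rel lip -37.16339241714889 -2.3213929728445475
ang 0.31166442982848924 148.01218504719262
ang 0.29575734176822094 121.72694553917965
```

```bash
echo '[10,-10,0,0,0,10,-20,0,0,0,10,-32,0,0,0,10,-44,0,0,0,10,-54,0,0,0]' | python3 nudge.py; echo '[10,-6,0,0,0,10,-12,0,0,0,10,-18,0,0,0,10,-24,0,0,0,10,-30,0,0,0]' | python3 nudge.py; echo '[10,-6,0,0,0,10,-12,0,0,0,10,-18,0,0,0,10,-24,0,0,0,10,-30,0,0,0]' | python3 nudge.py;python3 go.py 498.8 -94.8 12 1.877
```

```text
time_s: 15.15
position: [466.1, 4.3, 12.0]
tcp_rot: [0.591, 0.807, 0.0, 0.0]
contact_force: [-0.3, 1.3, 1.0]
grip_width: 20.8
gripper_force: 59.2
time_s: 15.65
position: [474.7, -23.2, 12.1]
tcp_rot: [0.591, 0.807, 0.0, -0.0]
contact_force: [-0.4, 2.1, 1.4]
grip_width: 20.9
gripper_force: 59.3
time_s: 16.15
position: [483.7, -51.7, 12.1]
tcp_rot: [0.591, 0.807, 0.0, -0.0]
contact_force: [-1.5, 3.8, 4.9]
grip_width: 20.8
gripper_force: 59.6
REMAIN [-45.6   1.4   0.1] turn 0.001 tilt z [-0.     0.001] at [483.7 -51.7  12.1] F [-1.5  3.8  4.9] w 20.8 t 16.15 j [-0.34  0.42  1.94  0.    0.78 -0.64]
```

```bash
for i in 1; do :; done; echo '[10,-4,0,0,0,10,-8,0,0,0,10,-12,1,0,0,10,-16,1,0,0,10,-20,1,0,0]' | python3 nudge.py|grep -E 'pos|force'; echo '[10,-3,0,0,0,10,-6,0,0,0,10,-9,0,0,0,10,-12,0,0,0,10,-15,0,0,0]' | python3 nudge.py|grep -E 'pos|force'; python3 go.py 498.8 -94.8 12 1.877
```

```text
position: [491.0, -70.8, 12.1]
contact_force: [-0.2, 2.3, 2.6]
gripper_force: 59.4
position: [495.3, -84.9, 12.0]
contact_force: [-0.4, 3.2, 2.6]
gripper_force: 59.4
REMAIN [-10.5   0.3   0. ] turn 0.001 tilt z [-0. -0.] at [495.3 -84.9  12. ] F [-0.4  3.2  2.6] w 21.0 t 17.15 j [-0.39  0.44  1.9  -0.    0.8  -0.7 ]
```

```bash
echo '[10,-3,0,0,0,10,-6,0,0,0,10,-9,0,0,0,10,-12,0,0,0,10,-15,0,0,0]' | python3 nudge.py|grep -E 'pos|force'; echo '[10,0,0,0,0,10,0,0,0,0,10,0,0,0,0,10,0,0,0,0]' | python3 nudge.py|grep -E 'pos|force'; python3 - <<'E'
from h import *
import cv2
s=r.get_image('side')[:,:,::-1]
cv2.imwrite('pics/mix3.png',cv2.resize(s[160:260,270:380],None,fx=5,fy=5,interpolation=cv2.INTER_CUBIC))
E
```

```text
position: [499.9, -99.2, 12.0]
contact_force: [-1.3, 1.4, 1.4]
gripper_force: 59.4
position: [500.1, -99.3, 12.1]
contact_force: [-0.7, -1.3, 0.7]
gripper_force: 59.1
```

```bash
echo '[10,2,0,0,0,10,5,0,0,0,10,9,0,0,0,10,14,0,0,0,10,19,0,0,0]' | python3 nudge.py|grep contact; echo '[10,6,0,0,0,10,12,0,0,0,10,18,0,0,0,10,24,0,0,0,10,30,0,0,0]' | python3 nudge.py|grep contact;echo '[10,6,0,0,0,10,12,0,0,0,10,18,0,0,0,10,24,0,0,0,10,30,0,0,0]' | python3 nudge.py|grep contact; echo '[10,6,0,0,0,10,12,0,0,0,10,18,0,0,0,10,24,0,0,0,10,30,0,0,0]' | python3 nudge.py|grep contact;echo '[10,6,0,0,0,10,12,0,0,0,10,18,0,0,0,10,24,0,0,0,10,30,0,0,0]' | python3 nudge.py|grep contact;echo '[10,6,0,0,0,10,12,0,0,0,10,18,0,0,0,10,24,0,0,0,10,30,0,0,0]' | python3 nudge.py;echo '[10,5,0,0,0,10,9,0,0,0,10,12,0,0,0,10,14,0,0,0,10,15,0,0,0]' | python3 nudge.py;  echo '[10,0,0,0,0,10,0,0,0,0,10,0,0,0,0,10,0,0,0,0,10,0,0,0,0]' | python3 nudge.py|grep pos; python3 - <<'E'
from h import *
import cv2
s=r.get_image('side')[:,:,::-1];t=r.get_image('top')[:,:,::-1]
a=cv2.resize(s[160:310,275:395],(400,500),interpolation=cv2.INTER_CUBIC)
b=cv2.resize(t[180:300,375:471],(400,500),interpolation=cv2.INTER_CUBIC)
cv2.imwrite('pics/mix4.png',np.hstack([a,b]))
E
```

```text
contact_force: [0.8, -1.1, 0.3]
contact_force: [1.1, -1.2, 0.8]
contact_force: [0.2, -2.0, 0.3]
contact_force: [1.0, -1.7, 0.9]
contact_force: [1.0, -1.3, 0.2]
time_s: 21.1
position: [448.6, 62.6, 12.1]
tcp_rot: [0.591, 0.807, -0.0, -0.0]
contact_force: [0.4, -1.9, -0.3]
grip_width: 21.0
gripper_force: 59.2
time_s: 21.6
position: [444.1, 76.6, 12.0]
tcp_rot: [0.591, 0.807, -0.0, -0.0]
contact_force: [-0.7, -1.5, 0.4]
grip_width: 20.9
gripper_force: 59.2
position: [444.1, 76.6, 12.0]
```

View pics/mix4.png

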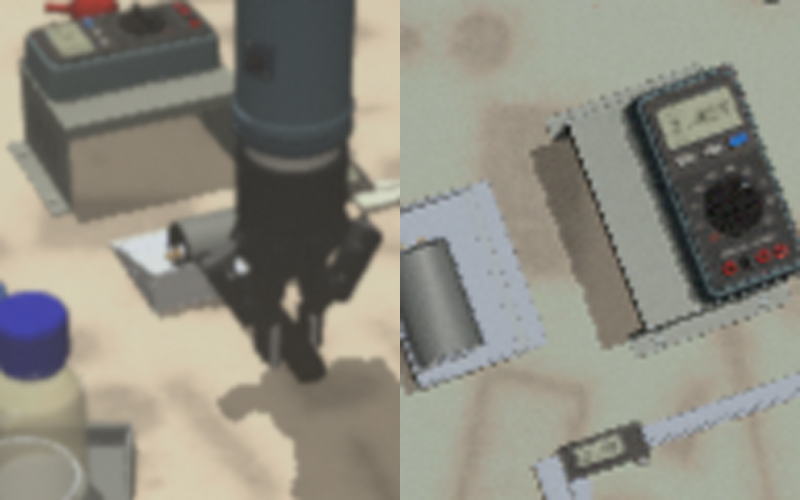

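The capacitor sits in the pan at (445,305), with the scoop edge well clear of the stand and the bay empty. I'll release, rise and hand in.

```bash
echo '[30,0,0,0,0,60,0,0,0,0,60,0,0,0,0,60,0,0,0,0,60,0,0,0,0]' | python3 nudge.py; echo '[60,0,0,-10,0,60,0,0,-40,0,60,0,0,-80,0,60,0,0,-120,0,60,0,0,-130,0]' | python3 nudge.py;echo '[60,0,0,0,0,60,0,0,0,0,60,0,0,0,0,60,0,0,0,0,60,0,0,0,0]' | python3 nudge.py >/dev/null
python3 - <<'E'
from h import *
import cv2
a=cv2.imread('pics/mix4.png')[:,400:];t=r.get_image('top')[:,:,::-1]
b=cv2.resize(t[180:300,375:471],(400,500),interpolation=cv2.INTER_CUBIC)
d=cv2.absdiff(a,b).max(2);print((d[:,20:]>40).sum(),(d[180:390,:150]>40).sum())
E
```

```text
time_s: 22.7
position: [444.2, 76.4, 12.0]
tcp_rot: [0.591, 0.807, -0.0, -0.0]
contact_force: [-0.8, -0.2, 0.0]
grip_width: 60.1
gripper_force: 0.0
time_s: 23.2
position: [446.9, 76.4, 147.0]
tcp_rot: [0.591, 0.807, 0.002, 0.004]
contact_force: [0.7, -0.1, 0.6]
grip_width: 60.0
gripper_force: 0.0
0 0
```

The scene hasn't changed since the release, so I'm handing in.

```bash
python3 -c "
from station import r
print(r.finish_job())"
```

```text
the job is handed in; nothing more can be done
None
```

I handed the job in at about 24 s: the bottle stands upright in the free half of the tray, and the scoop lies on the bench clear in front of the stand with the capacitor in its pan (no verdict was returned).

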